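# Stack the keyed watch-parts trays and cover them

### The job

Pack up the parts set: stack the shallow wheel tray on the deep tray where that stands, then put the cover on top, each turned so that its wide lug and its pair of narrow lugs drop fully home in the matching notches below. Carry the wheel tray level so the wheels stay in their pockets, lower both parts gently rather than dropping them, and leave the other things on the board where they are.

Things in the scene. Friction and masses are not known exactly. Their poses are not given: they have to be found in the camera images.
- bottom_tray: Deep tray: grey plastic, 140 long (its x) x 60 wide (its y), holding three large brass plates. Loose, about 0.7 kg. Origin: centre of the plane its lugs stand on, z up; underside at z = 6, rim at z = 46 mm. Notches cut 7 deep in the rim of the end walls, open outwards: one wide notch (32 wide, centred) at the +x end, two narrow ones (14 wide, at y = +-16) at the -x end. Side walls plain.
- wheel_tray: Shallow tray: same plastic, 140 x 60, ten small brass wheels in two rows (below its rim). Loose, about 0.32 kg. Origin: centre of the plane its lugs stand on, z up; underside z = 6, rim z = 34; plain side walls (y = +-30, z = 6 to 34) to grip across 60 mm. Seated on the deep tray its origin is 40 mm above the deep tray's, +x ends together, 2 mm play each way; end for end it stays 6 mm high.
- cover: Cover: grey plate 140 x 60 x 8 mm (z = 6 to 14) with an aluminium bow handle over its middle: bar 90 long along x, 14 wide in y, from z = 34 to 48 mm, on posts at x = +-36, 20 mm free under the bar. Loose, about 0.22 kg. Origin: centre of the plane its lugs stand on, z up. Seated on the shallow tray its origin is 28 mm above that tray's, +x ends together, 2 mm play each way.
- wheel_tray_wide (a point): Shallow tray, (70, 0, 0) mm in its frame: foot of its +x end, which has one wide lug (28 wide in y, centred), 6 mm below the underside, tip narrowed 1.5 mm all round, inner face at x = 66; seen from above as a rib 4 mm proud of the end wall.
- wheel_tray_pair (a point): Shallow tray, (-70, 0, 0) mm: foot of its -x end, which has two narrow lugs (each 10 wide, at y = +-16), otherwise like the wide one; two ribs seen from above.
- cover_wide (a point): Cover, (70, 0, 0) mm in its frame: foot of its +x end with one wide lug, the same as the shallow tray's (rib 4 mm proud of the end).
- cover_pair (a point): Cover, (-70, 0, 0) mm: foot of its -x end with two narrow lugs, the same as the shallow tray's.
- bottom_tray_top_wide (a point): Deep tray, (70, 0, 40) mm in its frame, in its wide notch: where point wheel_tray_wide lies when the shallow tray is fully seated. On the inside a 4 mm lip closes each notch (outer face 64 mm from the middle).
- bottom_tray_top_pair (a point): Deep tray, (-70, 0, 40) mm, between its two narrow notches: where point wheel_tray_pair lies when seated.
- wheel_tray_top_wide (a point): Shallow tray, (70, 0, 28) mm in its frame, in the wide notch of its rim (same notches as the deep tray's): where point cover_wide lies when the cover is fully seated.
- wheel_tray_top_pair (a point): Shallow tray, (-70, 0, 28) mm, between the two narrow notches of its rim: where point cover_pair lies when seated.
- loupe: Bystander: black eye loupe, 38 mm across, 34 high, standing loose between the trays.
- bench_block: Bystander: round steel bench block, 42 mm across, 24 high, loose at the far side.
- tweezers: Bystander: brass tweezers, 145 mm long, lying loose between the trays.
- pocket_plate: Bystander: ivory perforated plate, 85 x 140 x 12 mm, loose at the far side.
- screw_tray: Bystander: small open tray with three compartments of screws, no lugs, 86 x 52 x 22 mm, loose at the far side.
- jar: Bystander: brown glass jar with a black lid, 44 mm across, 45 high, loose at the far side.
- movement_holder: Bystander: small aluminium clamp with steel jaws, about 90 x 40 x 22 mm, loose at the far side.
- work_board: White work board, 540 x 940 mm, fixed; all trays and small things stand on its top, 10 mm above the table. Origin under its centre.
There are look-alikes about, which are no part of the job. What is shaped like the bottom_tray but red is not meant.

How it is judged:
By the outcome, as a careful person would: the job done as asked, in the order asked, and still so for the second after the job is handed in, with the robot touching nothing.
It also fails if it takes over 61 s, if anything falls off the work surface, if the arm or the gripper's body presses on something with over 40 N, if the wrist force passes 120 N, or if a joint passes its speed limit or range.

### The arm

A 6-joint arm with a two-finger parallel gripper is mounted at the origin on the work surface. World frame = base frame: x ahead of the robot, y to its left, z up, the work surface at z = 0. Lengths are in m, angles in rad, forces in N, time in s.
With the tool pointing down it reaches from about 0.275 to 0.725 m from the base axis. Payload 5.6 kg.
Tool frame: the origin (TCP) lies between the finger pads; the fingertips stand 17 mm ahead of it and the grasp point (between the pads) lies 2 mm behind it; z points along the fingers, y is the line along which they close (so a half turn about z gives the same grasp; the last joint's range is limited). The gripper opens to 85 mm and grips with 20 to 120 N. Pads are 22 mm wide; open, the fingers measure 114 mm over their backs; the gripper's body (76 mm by 85 mm) begins 54 mm behind the grasp point. The pads swing forward as they close: fully open they stand 13 mm farther back than shut.
Start: joints at [1.61, 0.255, 0.108, 0, -1.424, -0.285], TCP at [0.134, 0.533, 0.248] pointing down, gripper open.
Joint ranges: [-2.95, 2.95], [-1.21, 1.97], [-1.09, 1.5], [-2.87, 1.71], [-2.94, -0.07], [-3.05, 3.05]. Speed limits (rad/s): [2.57, 2.57, 3.14, 3.14, 3.14, 3.14].

### API

Orientations are given as a unit quaternion [x, y, z, w].
In Python, from bench import robot gives the robot as it stands. The module is installed in compiled form; this text tells all that it offers.
- The arm moves only by the shell command python3 -m crank 'ROWS' [OPENING] [FORCE]. ROWS is JSON, a list of rows, each a list of 4 numbers: the shift along the world's x, y, z in cm, then the turn about the world's z in rad. A call has 1 to 20 rows; each row shifts and turns the commanded pose from where the row before left it; what a row does not reach is not made up. A row lasts 1/10 s, in which the tool goes at most 50 mm and 8.59 degrees, less where a joint would pass 70% of its speed; a pose out of reach is approached as far as the arm can. A call with a gripper value outside its range is refused whole. OPENING is the opening, from 0 (shut) to 1 (fully open), set as the call begins (- or left out, the last holds). The fingers move at their own pace and stop on an object; FORCE is the grip in N (left out, the last holds). Time passes only in rows, so rows that do not move let the fingers close. It gives the time, the measured TCP pose, the force, the opening and the grip force at its end, in the units of the state.
- robot.read_state(): the state, without advancing time (a new reading comes with each control period).
- robot.snapshot(name): name is "side" or "top" or "wrist"; returns (picture, depth): 420x560x3 uint8, red, green, blue; 420x560 float32, m along the optical axis (not along the pixel's ray), 0 where there is no reading.
- robot.calibration(name): a dict with "fx", "fy", "cx", "cy" (pixels), "origin" and "orientation" of the camera in the world; the wrist camera has in their place "T_tool_cam" (4x4, takes a point from camera to tool coordinates, whose origin is the TCP and whose axes are the flange's). Camera axes: x right, y up, looking along -z (the intrinsics and any distortion apply to the point x, -y, -z); pixel columns grow to the right and rows downward; lengths in m; the calibration is good to about 2 mm. The wrist camera is an equidistant fisheye: a pixel r from the principal point sees the ray r / f radians off the axis. A picture is of the moment at which its call begins: read the wrist's pose just before it. calibration takes no time and is no camera call.
- robot.sign_off(): hands the job in; it is judged then, once.
The state is a dict: "clock": time; "joint_positions": joint angles; "qd": joint speeds; "joint_torque": joint torques, N m; "tool_pos": TCP position; "orientation": TCP orientation; "ft_force": force on the tool from outside, world axes, zero at the start; "ft_torque": the same for the moment, N m; "gripper_width": finger opening in m; "grasp_force": force on a finger pad.
Only numpy, scipy, OpenCV 4.12 (cv2) and the standard library are available. Lean on these libraries where they do the work, as an engineer would, in place of code of your own. Each camera call takes 0.05 s, during which the arm holds its last target. There are 200 camera calls.

## Working session

There is one attempt and no reset: what is moved stays moved. The work goes in short steps, Python scripts to look and compute and a shell command to move; the robot and the scene stay as the last step left them, time stands still between calls to the robot, and variables do not carry over. Pictures are saved under pics/ and viewed, at most 10 in all, crops included, and the job is handed in when it is done.

```bash
mkdir -p pics; cat > h.py <<'E'
import numpy as np, cv2
from bench import robot
from scipy.spatial.transform import Rotation as R
def cam(n):
    c=robot.calibration(n); return c
def world(n,dep,st=None):
    """HxWx3 world points from depth"""
    c=cam(n); v,u=np.mgrid[0:420,0:560].astype(float)
    X=(u-c["cx"])/c["fx"]; Y=(v-c["cy"])/c["fy"]
    if n=="wrist":
        r=np.hypot(X,Y)+1e-9; k=np.tan(r)/r; X=X*k; Y=Y*k
    P=np.stack([X*dep,-Y*dep,-dep],-1)
    if n=="wrist":
        T=np.array(c["T_tool_cam"]); P=P@T[:3,:3].T+T[:3,3]
        return P@R.from_quat(st["orientation"]).as_matrix().T+st["tool_pos"]
    return P@R.from_quat(c["orientation"]).as_matrix().T+c["origin"]
def snap(n,name):
    st=robot.read_state(); p,d=robot.snapshot(n)
    cv2.imwrite(f"pics/{name}.png",p[:,:,::-1]); np.savez(f"{name}.npz",p=p,d=d,W=world(n,d,st))
    return p,d,world(n,d,st),st
E
python3 - <<'E'
from h import *
for n in("top","side"):
    p,d,W,st=snap(n,n+"0"); c=cam(n); print({k:(np.round(v,3).tolist()) for k,v in c.items() if not isinstance(v,str)}, (d>0).mean())
    print(W[200,280],W[100,100])
print(cam("wrist")); print(st)
E
```

```text
{'fx': 429.389, 'fy': 429.389, 'cx': 275.582, 'cy': 209.201, 'origin': [0.299, 0.116, 1.213], 'orientation': [0.082, -0.076, -0.682, 0.723]} 0.9961522108843538
[0.60002101 0.12329284 0.00941541] [ 0.887989    0.69489072 -0.00124516]
{'fx': 387.128, 'fy': 387.128, 'cx': 280.299, 'cy': 209.702, 'origin': [0.537, -0.667, 0.923], 'orientation': [0.358, -0.008, -0.013, 0.934]} 0.9963860544217688
[0.56694741 0.19447919 0.01070503] [-1.85409257e-01  8.12206722e-01 -2.55891338e-04]
{'fx': 325.19226210127806, 'fy': 325.19226210127806, 'cx': 275.7714336411233, 'cy': 207.17901720629519, 'T_tool_cam': array([[ 6.07059647e-04,  9.50260574e-01,  3.11455410e-01,
         8.09572456e-02],
       [ 9.99999680e-01, -7.39247772e-04,  3.06363468e-04,
        -5.49887088e-04],
       [ 5.21367843e-04,  3.11455124e-01, -9.50260719e-01,
        -1.26775575e-01],
       [ 0.00000000e+00,  0.00000000e+00,  0.00000000e+00,
         1.00000000e+00]])}
{'clock': 0.05, 'joint_positions': array([ 1.60960009e+00,  2.55703135e-01,  1.07025008e-01, -4.69385105e-04,
       -1.42387446e+00, -2.84607047e-01]), 'qd': array([ 0.00066176, -0.00042605,  0.00294323,  0.0007174 , -0.00052593,
       -0.00146108]), 'joint_torque': array([-1.92160369e-03, -3.87998772e+01,  2.38767654e+01,  5.38745195e+00,
       -3.50753966e-03,  4.50813658e-06]), 'tool_pos': array([0.13366134, 0.53304642, 0.2474278 ]), 'orientation': array([ 9.92452448e-01, -1.22626725e-01, -8.77249898e-05,  9.04048558e-04]), 'ft_force': array([-0.45321983, -0.43569444, -0.36275011]), 'ft_torque': array([-0.02748786, -0.03907981, -0.02548798]), 'grasp_force': 0.0, 'gripper_width': 0.08554687462595781}
```

View pics/top0.png

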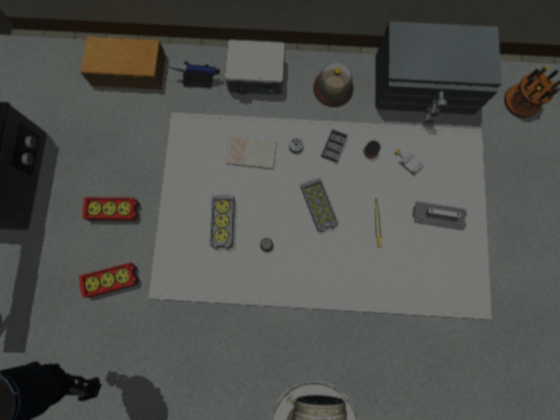

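View pics/side0.png

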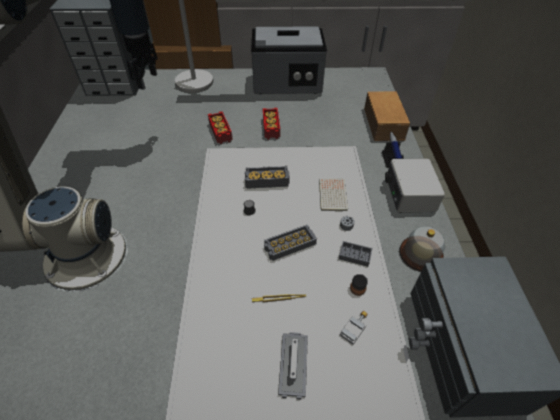

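Top view: deep tray at (222,222), wheel tray at (320,205), cover at (440,215). The red look-alikes are left of the board, the loupe at (266,244) and the tweezers at (378,222). I'll get coarse poses from depth next.

```bash
cat > coarse.py <<'E'
from h import *
z=np.load("top0.npz"); W=z["W"]
for nm,(u,v) in dict(deep=(222,222),wheel=(320,205),cover=(440,215),loupe=(266,244),tweez=(378,222)).items():
    m=np.zeros((420,560),bool); m[v-38:v+38,u-36:u+36]=1
    m&=(W[...,2]>.014)
    k,l=cv2.connectedComponents(m.astype(np.uint8)); 
    ids=[i for i in range(1,k)]; i=max(ids,key=lambda i:(l==i).sum()-0.0) if nm not in("loupe",) else l[v,u]
    P=W[l==i]; r=cv2.minAreaRect((P[:,:2]*1000).astype(np.float32)); print(nm,len(P),r,P[:,2].max())
E
python3 coarse.py
```

```text
deep 1220 ((432.92730712890625, 237.92874145507812), (346.3703918457031, 106.68740844726562), 25.300912857055664) 1.2133867101904012
wheel 1152 ((476.1971435546875, 29.32400894165039), (121.67110443115234, 374.7133483886719), 81.98545837402344) 1.2133867101904012
cover 1085 ((482.49188232421875, -129.63955688476562), (120.15006256103516, 600.6318969726562), 25.459657669067383) 1.2133867101904012
loupe 147 ((389.1693420410156, 144.93661499023438), (186.1309051513672, 34.489654541015625), 7.502804756164551) 1.2133867101904012
tweez 47 ((512.6845092773438, -160.2850799560547), (13.820833206176758, 68.43154907226562), 84.320556640625) 0.020908315246585207
```

```bash
sed -i 's/m&=(W\[...,2\]>.014)/m\&=(W[...,2]>.016)\&(W[...,2]<.1)\&(z["d"]>0)/' coarse.py; python3 coarse.py
```

```text
deep 1212 ((522.8781127929688, 281.35711669921875), (148.7153778076172, 60.42635726928711), 2.487429618835449) 0.06036249019769335
wheel 1143 ((588.0128784179688, 13.32309341430664), (148.08871459960938, 61.06403732299805), 23.379743576049805) 0.04837681937059024
cover 1068 ((578.6072998046875, -330.6428527832031), (148.30471801757812, 62.34083557128906), 83.43484497070312) 0.06161422594504584
loupe 142 ((464.0802001953125, 154.68392944335938), (33.36301040649414, 33.03385925292969), 41.70867156982422) 0.04858406690783279
tweez 9 ((568.78271484375, -160.14425659179688), (20.336214065551758, 2.475898265838623), 8.604920387268066) 0.02087189213444396
```

```bash
python3 -m crank '[[2.8,-1.8,0,0.02],[2.8,-1.8,0,0.02],[2.8,-1.8,0,0.02],[2.8,-1.8,0,0.02],[2.8,-1.8,0,0.02],[2.8,-1.8,0,0.02],[2.8,-1.8,0,0.02],[2.8,-1.8,0,0.02],[2.8,-1.8,0,0.02],[2.8,-1.8,0,0.02],[2.8,-1.8,0,0.02],[2.8,-1.8,0,0.02],[2.8,-1.8,0,0.02],[2.2,-1.9,0,0.02],[0,0,0,0],[0,0,0,0]]' 1
python3 - <<'E'
from h import *
p,d,W,st=snap("wrist","w_deep"); print(st["tool_pos"],st["joint_positions"].round(3))
E
```

```text
clock: 1.7
tool_pos: [0.5198, 0.28, 0.2476]
orientation: [1.0, 0.016, -0.001, 0.0]
ft_force: [-0.4, -0.0, -0.9]
gripper_width: 0.0854
grasp_force: 0.0
[0.5198299  0.28003212 0.24755412] [ 0.758  0.337  0.22  -0.    -1.455  0.845]
```

View pics/w_deep.png

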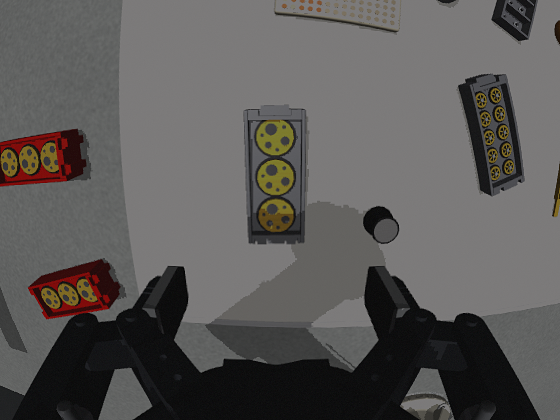

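The deep tray's wide end (rib at 275,107) points to +x, and its notch pair is at (257/295,240). The wheel tray is at (492,130). I'll measure the deep tray, then go over the wheel tray.

```bash
cat >> h.py <<'E'
def fit(W,d,c,zlo,zhi,rad=0.11):
    m=(d>0)&(W[...,2]>zlo)&(W[...,2]<zhi)&(np.hypot(W[...,0]-c[0],W[...,1]-c[1])<rad)
    k,l,s,_=cv2.connectedComponentsWithStats(m.astype(np.uint8)); i=1+np.argmax(s[1:,4])
    P=W[l==i]; 
    r=cv2.minAreaRect((P[:,:2]*1000).astype(np.float32)); a=np.radians(r[2])
    if r[1][0]<r[1][1]: a+=np.pi/2
    a=(a+np.pi/2)%np.pi-np.pi/2
    for _ in range(2):   # side edges: refine angle and centre
        e=np.array([np.cos(a),np.sin(a)]); n=np.array([-e[1],e[0]])
        c0=np.array(r[0])/1000; q=np.c_[(P[:,:2]-c0)@e,(P[:,:2]-c0)@n]
        b=np.arange(-.055,.056,.0025); lo=[];hi=[];x=[]
        for t in b:
            s_=q[abs(q[:,0]-t)<.00125,1]
            if len(s_)>1: lo.append(s_.min());hi.append(s_.max());x.append(t)
        fl=np.polyfit(x,lo,1);fh=np.polyfit(x,hi,1); da=(fl[0]+fh[0])/2; a+=da
    yc=(np.median(lo)+np.median(hi))/2; 
    w=abs(q[:,1]-yc); ee=q[w<.029,0]; xmin,xmax=ee.min(),ee.max(); side=q[(w>.020)&(w<.028),0]
    mid=(side.min()+side.max())/2
    cc=c0+mid*e+yc*n
    return dict(c=cc.round(4),a=round(float(a),4),width=round(float(np.median(hi)-np.median(lo)),4),len=round(float(side.max()-side.min()),4),ext=(round(float(xmin-mid),4),round(float(xmax-mid),4)),z=np.percentile(P[:,2],[50,95]).round(4))
E
python3 - <<'E'
from h import *
z=np.load("w_deep.npz")
for lo in (.035,.045,.05): print(fit(z["W"],z["d"],(.523,.281),lo,.07))
print(fit(z["W"],z["d"],(.588,.013),.03,.06))
E
python3 -m crank '[[0.5,-2.6,0,0.03],[0.5,-2.6,0,0.03],[0.5,-2.6,0,0.03],[0.5,-2.6,0,0.03],[0.5,-2.6,0,0.04],[0.5,-2.6,0,0.04],[0.5,-2.6,0,0.04],[0.5,-2.6,0,0.04],[0.5,-2.6,0,0.04],[0.8,-3.3,0,0.05],[0.8,0,0,0.03],[0,0,0,0],[0,0,0,0]]'
python3 - <<'E'
from h import *
p,d,W,st=snap("wrist","w_wheel"); print(st["tool_pos"],st["joint_positions"].round(3))
for lo in (.025,.03,.036): print(fit(W,d,(.588,.013),lo,.06))
E
```

```text
{'c': array([0.5246, 0.2811]), 'a': 0.0398, 'width': 0.0592, 'len': 0.1429, 'ext': (-0.0729, 0.0754), 'z': array([0.0477, 0.0576])}
{'c': array([0.5246, 0.2811]), 'a': 0.0398, 'width': 0.0592, 'len': 0.1429, 'ext': (-0.0729, 0.0754), 'z': array([0.0495, 0.0578])}
{'c': array([0.5246, 0.2811]), 'a': 0.0398, 'width': 0.0592, 'len': 0.1429, 'ext': (-0.0727, 0.0754), 'z': array([0.0568, 0.0581])}
{'c': array([0.5903, 0.0132]), 'a': 0.4027, 'width': 0.0602, 'len': 0.1433, 'ext': (-0.0728, 0.0759), 'z': array([0.0355, 0.0454])}
clock: 3.05
tool_pos: [0.5804, 0.0145, 0.2482]
orientation: [0.976, 0.216, -0.0, -0.0]
ft_force: [0.5, -0.2, -0.2]
gripper_width: 0.0851
grasp_force: 0.0
[0.58040224 0.01449791 0.24820475] [ 0.294  0.317  0.192 -0.    -1.447  1.711]
{'c': array([0.5899, 0.012 ]), 'a': 0.4022, 'width': 0.0591, 'len': 0.1444, 'ext': (-0.0723, 0.0756), 'z': array([0.0348, 0.0456])}
{'c': array([0.5899, 0.012 ]), 'a': 0.4022, 'width': 0.0591, 'len': 0.1444, 'ext': (-0.0723, 0.0756), 'z': array([0.0348, 0.0456])}
{'c': array([0.5899, 0.012 ]), 'a': 0.4022, 'width': 0.0591, 'len': 0.1444, 'ext': (-0.0723, 0.0756), 'z': array([0.0446, 0.0462])}
```

View pics/w_wheel.png

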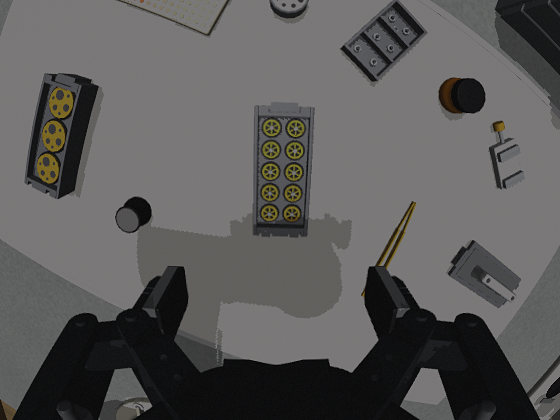

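The wheel tray's wide rib (285,105) is at its +x end too, so no end-for-end turn is needed. The rib-corrected centres are deep (0.5258, 0.2812) at 0.040 rad and wheel (0.5914, 0.0127) at 0.402 rad. I'll grasp the wheel tray now.

```bash
python3 -m crank '[[1.1,-0.17,-2,-0.033],[0,0,-3,0],[0,0,-3,0],[0,0,-3,0],[0,0,-3,0],[0,0,-2.5,0],[0,0,-2,0],[0,0,-1.5,0],[0,0,-1,0],[0,0,0,0],[0,0,0,0]]' 1
python3 -m crank '[[0,0,0,0],[0,0,0,0],[0,0,0,0],[0,0,0,0],[0,0,0,0],[0,0,0,0],[0,0,0,0],[0,0,0,0]]' 0 50
```

```text
clock: 4.2
tool_pos: [0.5922, 0.0122, 0.039]
orientation: [0.98, 0.2, 0.0, 0.0]
ft_force: [0.3, 0.7, 0.7]
gripper_width: 0.0854
grasp_force: 0.0
clock: 5.0
tool_pos: [0.5926, 0.012, 0.0396]
orientation: [0.98, 0.199, 0.001, 0.0]
ft_force: [-2.0, 1.2, 6.2]
gripper_width: 0.0592
grasp_force: 54.7
```

```bash
python3 -m crank '[[0,0,0.3,0],[0,0,0.6,0],[0,0,1,0],[0,0,1.5,0],[0,0,2,0],[0,0,2,0],[0,0,1.3,0],[0,0,0.6,0],[0,0,0.2,0],[0,0,0,0],[0,0,0,0]]'
python3 - <<'E'
from h import *
p,d,W,st=snap("wrist","w_hold"); Rm=R.from_quat(st["orientation"]).as_matrix(); print(st["tool_pos"],R.from_matrix(Rm).as_rotvec(), st["orientation"])
L=(W-st["tool_pos"])@Rm; np.save("L",L)
z=L[...,2]; m=(d>0)&(z>-.03)&(z<.03)&(abs(L[...,0])<.1)&(abs(L[...,1])<.04)
P=L[m]; print(len(P),np.percentile(P[:,2]*1000,[1,5,25,50,75,95]).round(1))
for y in (-.025,-.012,0,.012,.025):
    q=P[abs(P[:,1]-y)<.002]; q=q[q[:,2]<np.percentile(q[:,2],60)] if 0 else q
    print(y,(np.sort(q[:,0])[-3:]*1000).round(1), (q[q[:,0]>q[:,0].max()-.004][:,2]*1000).mean().round(1))
for x in (.02,.03,.04,.05,.06):
    q=P[abs(P[:,0]-x)<.002]; i,j=q[:,1].argmin(),q[:,1].argmax(); print(x,(q[i]*1000).round(1),(q[j]*1000).round(1))
E
```

```text
clock: 6.1
tool_pos: [0.5912, 0.0117, 0.1322]
orientation: [0.98, 0.199, -0.001, -0.0]
ft_force: [-0.1, -0.6, -3.3]
gripper_width: 0.0589
grasp_force: 54.2
[0.59120713 0.01170339 0.13221882] [-3.07848565 -0.62568017  0.00309902] [ 9.79964306e-01  1.99170730e-01 -9.86499886e-04 -8.31776911e-05]
35749 [-26.5 -14.3  -4.    4.6   7.2   8.2]
-0.025 [69.6 69.6 69.7] -1.4
-0.012 [73.6 73.6 73.6] 4.2
0 [73.5 73.5 73.6] 4.2
0.012 [73.7 73.7 73.7] 3.9
0.025 [69.8 69.8 69.9] -0.2
0.02 [ 20.9 -29.9  -4.3] [18.7 30.1 -4.5]
0.03 [ 31.9 -30.1  -3.1] [30.8 29.9 -4.7]
0.04 [ 39.4 -29.7  -4.5] [38.6 29.7 -4.6]
0.05 [ 49.4 -29.9  -4.4] [48.6 30.  -4.2]
0.06 [ 58.2 -30.3  -4. ] [59.8 29.7 -4.1]
```

View pics/w_hold.png

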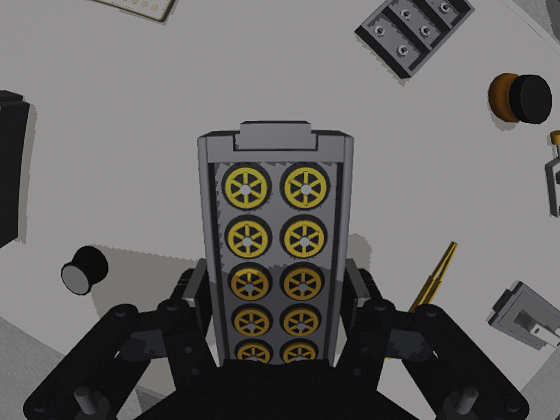

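The wheel tray is held level, centred within 0.3 mm, with all ten wheels in their pockets and the wide lug at (275,132). I'll carry it over the deep tray.

```bash
python3 -m crank '[[-0.12,0.5,0,-0.024],[-0.24,1,0,-0.024],[-0.36,1.5,0,-0.024],[-0.48,2,0,-0.024],[-0.6,2.5,0,-0.024],[-0.6,2.5,0,-0.024],[-0.6,2.5,0,-0.024],[-0.6,2.5,0,-0.024],[-0.6,2.5,0,-0.024],[-0.6,2.5,0,-0.024],[-0.6,2.5,0,-0.024],[-0.48,2,0,-0.024],[-0.33,1.35,0,-0.024],[-0.17,0.7,0,-0.024],[-0.08,0.3,0,-0.025],[0,0,0,0],[0,0,0,0],[0,0,0,0]]'
python3 - <<'E'
from h import *
p,d,W,st=snap("side","s1"); s=st; print(s["tool_pos"],2*np.arctan2(s["orientation"][1],s["orientation"][0]),s["orientation"],s["ft_force"])
c=p[120:220,200:340]; cv2.imwrite("pics/s1c.png",cv2.resize(c[:,:,::-1],None,fx=5,fy=5,interpolation=cv2.INTER_CUBIC))
E
```

```text
clock: 7.95
tool_pos: [0.5273, 0.2797, 0.1332]
orientation: [1.0, 0.02, -0.0, 0.0]
ft_force: [-0.6, 0.3, -2.9]
gripper_width: 0.059
grasp_force: 54.3
[0.52728972 0.27974176 0.13320296] 0.03998426640922304 [ 9.99800155e-01  1.99908013e-02 -8.83234827e-05  1.04289826e-04] [-0.64914754  0.30100154 -2.87821567]
```

```bash
python3 -m crank '[[0,0,-0.5,0],[0,0,-0.8,0],[0,0,-0.8,0],[0,0,-0.7,0],[0,0,-0.5,0],[0,0,-0.3,0],[0,0,-0.2,0],[0,0,-0.2,0],[0,0,-0.2,0],[0,0,-0.2,0],[0,0,0,0],[0,0,0,0]]'
python3 -m crank '[[0,0,-0.15,0],[0,0,-0.15,0],[0,0,-0.15,0],[0,0,0,0],[0,0,0,0]]'
```

```text
clock: 9.2
tool_pos: [0.5273, 0.2803, 0.0894]
orientation: [1.0, 0.02, 0.0, -0.0]
ft_force: [0.2, 0.1, -2.3]
gripper_width: 0.0588
grasp_force: 54.3
clock: 9.7
tool_pos: [0.5272, 0.2803, 0.0847]
orientation: [1.0, 0.02, -0.0, 0.0]
ft_force: [0.6, 0.7, -3.2]
gripper_width: 0.0588
grasp_force: 54.3
```

```bash
python3 -m crank '[[0,0,-0.12,0],[0,0,-0.12,0],[0,0,0,0],[0,0,0,0]]'
python3 -m crank '[[0,0,-0.12,0],[0,0,-0.1,0],[0,0,-0.06,0],[0,0,0,0],[0,0,0,0]]'
```

```text
clock: 10.1
tool_pos: [0.5272, 0.2802, 0.0823]
orientation: [1.0, 0.02, -0.0, 0.0]
ft_force: [0.1, 0.0, -2.1]
gripper_width: 0.0588
grasp_force: 54.3
clock: 10.6
tool_pos: [0.5272, 0.2803, 0.0797]
orientation: [1.0, 0.02, 0.0, 0.0]
ft_force: [-1.6, -0.7, -0.9]
gripper_width: 0.0587
grasp_force: 54.5
```

```bash
python3 -m crank '[[0,0,-0.06,0],[0,0,-0.04,0],[0,0,0,0],[0,0,0,0]]'
```

```text
clock: 11.0
tool_pos: [0.5272, 0.2802, 0.0796]
orientation: [1.0, 0.02, 0.0, -0.0]
ft_force: [-4.4, -0.5, 5.1]
gripper_width: 0.0588
grasp_force: 55.4
```

Contact at the seated height (TCP 79.6 mm). Releasing and rising for a check.

```bash
python3 -m crank '[[0,0,0,0],[0,0,0,0],[0,0,0,0],[0,0,0,0],[0,0,0,0]]' 1
python3 -m crank '[[0,0,0.5,0],[0,0,1,0],[0,0,2,0],[0,0,3,0],[0,0,3.5,0],[0,0,3.5,0],[0,0,3.5,0],[0,0,2,0],[0,0,1,0],[0,0,0,0],[0,0,0,0]]'
cat >> h.py <<'E'
def fit2(W,d,c,lo,hi):
    f=fit(W,d,c,lo,hi); m=sum(f["ext"])/2; f["c"]=(f["c"]+m*np.array([np.cos(f["a"]),np.sin(f["a"])])).round(4); return f
E
python3 - <<'E'
from h import *
p,d,W,st=snap("wrist","w_st"); print(st["tool_pos"])
print(fit2(W,d,(.526,.281),.07,.1)); print(fit2(W,d,(.526,.281),.06,.1))
p,d,W,st=snap("top","top1"); m=(W[...,2]>.016)&(np.hypot(W[...,0]-.526,W[...,1]-.281)<.1); 
E
```

```text
clock: 11.5
tool_pos: [0.5273, 0.2803, 0.0785]
orientation: [1.0, 0.02, 0.0, 0.0]
ft_force: [0.1, 0.5, 0.3]
gripper_width: 0.0854
grasp_force: 0.0
clock: 12.6
tool_pos: [0.5268, 0.2802, 0.2774]
orientation: [1.0, 0.02, -0.001, 0.0]
ft_force: [-0.3, -0.8, -0.1]
gripper_width: 0.0855
grasp_force: 0.0
[0.52675947 0.28017911 0.27744681]
{'c': array([0.527 , 0.2808]), 'a': 0.0382, 'width': 0.059, 'len': 0.1431, 'ext': (-0.0722, 0.075), 'z': array([0.0748, 0.0856])}
{'c': array([0.5271, 0.2807]), 'a': 0.0382, 'width': 0.059, 'len': 0.1435, 'ext': (-0.0723, 0.0749), 'z': array([0.0748, 0.0856])}
```

View pics/w_st.png

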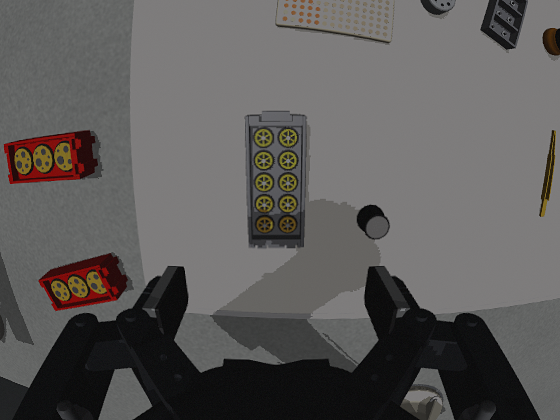

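Wheel tray seated, rim at about 84 mm, all wheels in place. Next, over to the cover.

```bash
python3 -m crank '[[0.28,-2,0,-0.08],[0.28,-3.3,0,-0.09],[0.28,-3.3,0,-0.09],[0.28,-3.3,0,-0.09],[0.28,-3.3,0,-0.09],[0.28,-3.3,0,-0.09],[0.28,-3.3,0,-0.09],[0.28,-3.3,0,-0.09],[0.28,-3.3,0,-0.09],[0.28,-3.3,0,-0.09],[0.28,-3.3,0,-0.09],[0.28,-3.3,0,-0.09],[0.28,-3.3,0,-0.09],[0.28,-3.3,0,-0.09],[0.28,-3.3,0,-0.09],[0.28,-3.3,0,-0.09],[0.28,-3.3,-1,-0.09],[0.28,-3.3,-1,-0.09],[0.28,-2.2,-0.8,-0.07],[0,0,0,0]]' 1
python3 - <<'E'
from h import *
p,d,W,st=snap("wrist","w_cov"); o=st["orientation"]; print(st["tool_pos"],2*np.arctan2(o[1],o[0]),st["joint_positions"].round(3),st["qd"].round(2))
for lo,hi in ((.02,.04),(.018,.07)): print(fit2(W,d,(.582,-.33),lo,hi))
m=(d>0)&(W[...,2]>.045)&(W[...,2]<.075)&(np.hypot(W[...,0]-.582,W[...,1]+.33)<.1)
P=W[m]; print(len(P),cv2.minAreaRect((P[:,:2]*1000).astype(np.float32)),np.median(P[:,2]))
E
```

```text
clock: 14.7
tool_pos: [0.5792, -0.3249, 0.2465]
orientation: [-0.681, 0.733, 0.003, -0.002]
ft_force: [-0.6, -0.1, -0.7]
gripper_width: 0.085
grasp_force: 0.0
[ 0.57915099 -0.32487822  0.24648915] 4.63861230789089 [-0.277  0.495  0.459 -0.    -1.541  0.203] [ 0.05 -0.04 -0.   -0.01 -0.01  0.03]
{'c': array([ 0.5827, -0.3316]), 'a': 1.4516, 'width': 0.0589, 'len': 0.1437, 'ext': (-0.0726, 0.0766), 'z': array([0.0257, 0.0271])}
{'c': array([ 0.5827, -0.3316]), 'a': 1.4516, 'width': 0.0589, 'len': 0.1437, 'ext': (-0.0726, 0.0766), 'z': array([0.026 , 0.0595])}
1229 ((582.9703369140625, -331.5965270996094), (90.33344268798828, 14.162278175354004), 83.86153411865234) 0.058986421103305375
```

View pics/w_cov.png

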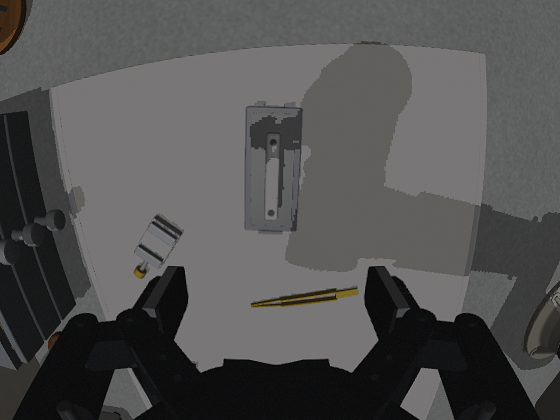

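The cover's narrow pair (258/290,103) points to world −y and its wide lug (270,232) to +y. So it is picked with the tool x opposite to the cover x and placed at tool yaw ≈ −3.10.

```bash
python3 -m crank '[[0.26,-0.72,-1.6,-0.042],[0,0,-3,0],[0,0,-3,0],[0,0,-3,0],[0,0,-3,0],[0,0,-2.5,0],[0,0,-1.5,0],[0,0,-1,0],[0,0,-0.6,0],[0,0,-0.4,0],[0,0,0,0],[0,0,0,0]]'
python3 -m crank '[[0,0,0,0],[0,0,0,0],[0,0,0,0],[0,0,0,0],[0,0,0,0],[0,0,0,0],[0,0,0,0],[0,0,0,0],[0,0,0,0],[0,0,0,0],[0,0,0,0],[0,0,0,0]]' 0 60
```

```text
clock: 15.95
tool_pos: [0.5834, -0.3301, 0.0554]
orientation: [-0.667, 0.745, -0.001, 0.0]
ft_force: [-0.3, 0.2, 0.2]
gripper_width: 0.086
grasp_force: 0.0
clock: 17.15
tool_pos: [0.583, -0.33, 0.0547]
orientation: [-0.667, 0.745, -0.0, -0.0]
ft_force: [-1.7, 0.2, 1.8]
gripper_width: 0.013
grasp_force: 59.8
```

```bash
python3 -m crank '[[0,0,0.3,0],[0,0,0.7,0],[0,0,1.2,0],[0,0,2,0],[0,0,2,0],[0,0,2,0],[0,0,1.5,0],[0,0,0.9,0],[0,0,0.4,0],[0,0,0,0],[0,0,0,0],[0,0,0,0]]'
python3 - <<'E'
from h import *
p,d,W,st=snap("wrist","w_hold2"); Rm=R.from_quat(st["orientation"]).as_matrix(); o=st["orientation"]
print(st["tool_pos"],2*np.arctan2(o[1],o[0])-2*np.pi,o,st["gripper_width"],st["grasp_force"])
L=(W-st["tool_pos"])@Rm; z=L[...,2]
m=(d>0)&(z>.02)&(z<.06)&(abs(L[...,0])<.1)&(abs(L[...,1])<.05); P=L[m]*1000
for y in (-25,-22,-16,-5,0,5,16,22,25):
    q=P[abs(P[:,1]-y)<1.5]; i=q[:,0].argmax(); print(y,q[i].round(1))
for x in (0,20,30,40,50,60):
    q=P[abs(P[:,0]-x)<1.5]; i,j=q[:,1].argmin(),q[:,1].argmax(); print(x,q[i].round(1),q[j].round(1),np.median(q[:,2]).round(1))
print("tilt plane", np.linalg.lstsq(np.c_[P[:,:2],np.ones(len(P))][abs(P[:,2]-np.median(P[:,2]))<2.5],P[:,2][abs(P[:,2]-np.median(P[:,2]))<2.5],rcond=None)[0])
m=(d>0)&(abs(z)<.02)&(abs(L[...,0])<.06)&(abs(L[...,1])<.0055); print("bar x max",(L[m][:,0].max()*1000).round(1),(np.percentile(L[m][:,2],[5,50])*1000).round(1))
E
```

```text
clock: 18.35
tool_pos: [0.5826, -0.3297, 0.1635]
orientation: [-0.667, 0.745, 0.001, -0.0]
ft_force: [0.8, -0.6, -2.5]
gripper_width: 0.0129
grasp_force: 59.2
[ 0.58262056 -0.32971409  0.16350209] -1.6818555853545893 [-6.66771382e-01  7.45261751e-01  8.45090888e-04 -3.64391601e-04] 0.012929119245388273 59.23574209213257
-25 [ 72.  -24.   33.5]
-22 [ 75.8 -20.9  37.2]
-16 [ 75.7 -17.4  37.2]
-5 [71.7 -4.8 32. ]
0 [71.8 -0.5 31.8]
5 [71.8  6.3 32.5]
16 [75.8 16.9 35.8]
22 [74.6 20.5 29.3]
25 [71.7 25.8 31.7]
0 [ -1.5 -30.5  30.8] [-1.4 29.  29.4] 28.8
20 [ 19.5 -30.3  31. ] [19.4 29.3 29.9] 28.7
30 [ 30.2 -30.1  30.4] [28.9 29.2 29.5] 28.7
40 [ 39.7 -30.1  30.4] [41.3 29.2 30.3] 28.6
50 [ 49.9 -30.2  30.4] [50.1 29.3 30.1] 28.6
60 [ 61.3 -30.6  32.1] [58.9 29.7 31.5] 28.7
tilt plane [ 2.22057929e-04 -1.55586668e-02  2.88179455e+01]
bar x max 47.0 [-5.8 -4.6]
```

View pics/w_hold2.png

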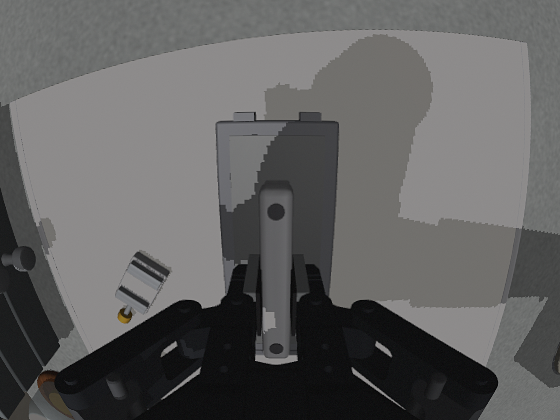

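The cover is held, ribs (245/310,115) at tool +x, centre 1.8 mm ahead of the TCP. Carrying it to the stack.

```bash
python3 -m crank '[[-0.22,0.6,0,-0.06],[-0.22,1.2,0,-0.06],[-0.22,1.8,0,-0.06],[-0.22,2.4,0,-0.06],[-0.22,2.8,0,-0.06],[-0.22,2.8,0,-0.06],[-0.22,2.8,0,-0.06],[-0.22,2.8,0,-0.06],[-0.22,2.8,0,-0.06],[-0.22,2.8,0,-0.06],[-0.22,2.8,0,-0.06],[-0.22,2.8,0,-0.06],[-0.22,2.8,0,-0.06],[-0.22,2.8,0,-0.06]]'
python3 -m crank '[[-0.22,2.8,0,-0.055],[-0.22,2.8,0,-0.055],[-0.22,2.8,0,-0.055],[-0.22,2.8,0,-0.055],[-0.22,2.8,0,-0.055],[-0.22,2.8,0,-0.055],[-0.22,2.8,0,-0.055],[-0.2,2.4,0,-0.05],[-0.18,2,0,-0.045],[-0.15,1.4,0,-0.04],[-0.11,0.9,0,-0.03],[-0.08,0.5,0,-0.02],[-0.04,0.25,0,-0.011],[0,0,0,0],[0,0,0,0],[0,0,0,0]]'
python3 -c "
from h import *
s=robot.read_state();o=s['orientation'];print(s['tool_pos'],2*np.arctan2(o[1],o[0])-2*np.pi)"
```

```text
clock: 19.8
tool_pos: [0.5518, 0.0111, 0.1644]
orientation: [-0.304, 0.953, -0.0, -0.0]
ft_force: [1.7, 0.3, -2.2]
gripper_width: 0.0129
grasp_force: 59.2
clock: 21.4
tool_pos: [0.5293, 0.2801, 0.1646]
orientation: [-0.019, 1.0, -0.0, 0.0]
ft_force: [1.2, 0.5, -2.5]
gripper_width: 0.0129
grasp_force: 59.2
[0.52929556 0.28008687 0.16464886] -3.1030450931488978
```

```bash
python3 -m crank '[[-0.04,0.05,-0.4,0],[0,0,-0.7,0],[0,0,-0.7,0],[0,0,-0.6,0],[0,0,-0.4,0],[0,0,-0.2,0],[0,0,-0.2,0],[0,0,-0.15,0],[0,0,0,0],[0,0,0,0]]'
python3 -m crank '[[0,0,-0.12,0],[0,0,-0.12,0],[0,0,-0.12,0],[0,0,-0.12,0],[0,0,0,0],[0,0,0,0]]'
```

```text
clock: 22.4
tool_pos: [0.5289, 0.2811, 0.1313]
orientation: [-0.019, 1.0, 0.0, 0.0]
ft_force: [-0.6, 0.0, -1.6]
gripper_width: 0.0123
grasp_force: 59.2
clock: 23.0
tool_pos: [0.5288, 0.2811, 0.1263]
orientation: [-0.019, 1.0, -0.0, -0.0]
ft_force: [0.2, 1.3, -2.8]
gripper_width: 0.0128
grasp_force: 59.2
```

```bash
python3 -m crank '[[0,0,-0.1,0],[0,0,-0.1,0],[0,0,-0.08,0],[0,0,0,0],[0,0,0,0]]'
python3 -m crank '[[0,0,-0.06,0],[0,0,0,0],[0,0,0,0]]'
```

```text
clock: 23.5
tool_pos: [0.5288, 0.2811, 0.1235]
orientation: [-0.019, 1.0, -0.0, 0.0]
ft_force: [-0.4, 0.2, -2.5]
gripper_width: 0.013
grasp_force: 59.2
clock: 23.8
tool_pos: [0.5289, 0.2811, 0.123]
orientation: [-0.019, 1.0, 0.0, 0.0]
ft_force: [1.1, 0.8, -1.4]
gripper_width: 0.0125
grasp_force: 59.2
```

```bash
python3 -m crank '[[0,0,-0.06,0],[0,0,0,0],[0,0,0,0]]'
python3 -m crank '[[0,0,-0.05,0],[0,0,0,0],[0,0,0,0]]'
```

```text
clock: 24.1
tool_pos: [0.5289, 0.2811, 0.1227]
orientation: [-0.019, 1.0, 0.0, 0.0]
ft_force: [-0.8, 0.0, 1.0]
gripper_width: 0.0123
grasp_force: 59.8
clock: 24.4
tool_pos: [0.5289, 0.281, 0.1225]
orientation: [-0.02, 1.0, -0.0, 0.0]
ft_force: [-3.0, -0.9, 5.8]
gripper_width: 0.0126
grasp_force: 60.2
```

Contact at the expected seated height. Release, rise and check.

```bash
python3 -m crank '[[0,0,0,0],[0,0,0,0],[0,0,0,0],[0,0,0,0],[0,0,0,0],[0,0,0,0],[0,0,0,0],[0,0,0,0]]' 1
python3 -m crank '[[0,0,0.5,0],[0,0,1,0],[0,0,2,0],[0,0,3,0],[0,0,3.5,0],[0,0,3.5,0],[0,0,2.5,0],[0,0,1,0],[0,0,0,0],[0,0,0,0]]'
python3 - <<'E'
from h import *
p,d,W,st=snap("wrist","w_end"); print(st["tool_pos"])
print(fit2(W,d,(.527,.2803),.09,.115)); print(fit2(W,d,(.527,.2803),.09,.14))
m=(d>0)&(W[...,2]>.09)&(W[...,2]<.108)&(np.hypot(W[...,0]-.527,W[...,1]-.28)<.09); P=W[m]*1000
print("plane",np.linalg.lstsq(np.c_[P[:,:2]-[527,280],np.ones(len(P))],P[:,2],rcond=None)[0].round(4))
p2,_,_,_=snap("side","s_end"); a=cv2.resize(p2[115:215,200:330],(780,600),interpolation=cv2.INTER_CUBIC); cv2.imwrite("pics/end_side.png",a[:,:,::-1])
E
```

```text
clock: 25.2
tool_pos: [0.5288, 0.2811, 0.1218]
orientation: [-0.019, 1.0, 0.0, 0.0]
ft_force: [-0.2, -0.0, -0.5]
gripper_width: 0.0852
grasp_force: 0.0
clock: 26.2
tool_pos: [0.5284, 0.281, 0.2906]
orientation: [-0.019, 1.0, -0.0, -0.001]
ft_force: [0.2, 0.8, -0.3]
gripper_width: 0.0851
grasp_force: 0.0
[0.52835632 0.28100397 0.29062108]
{'c': array([0.5275, 0.2819]), 'a': 0.0354, 'width': 0.0591, 'len': 0.1425, 'ext': (-0.0712, 0.0763), 'z': array([0.0937, 0.095 ])}
{'c': array([0.5275, 0.2819]), 'a': 0.0354, 'width': 0.0591, 'len': 0.1425, 'ext': (-0.0712, 0.0763), 'z': array([0.094 , 0.1275])}
plane [ 1.80000e-03 -5.00000e-04  9.36824e+01]
```

View pics/w_end.png

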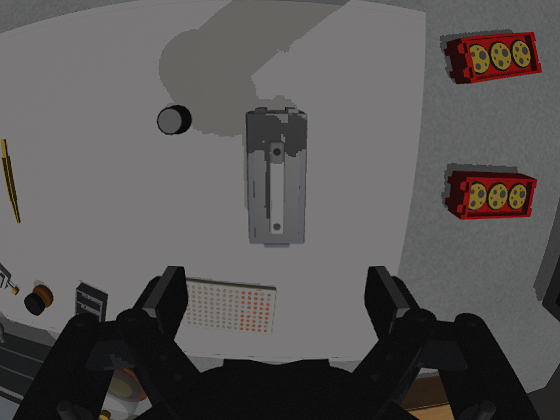

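View pics/end_side.png

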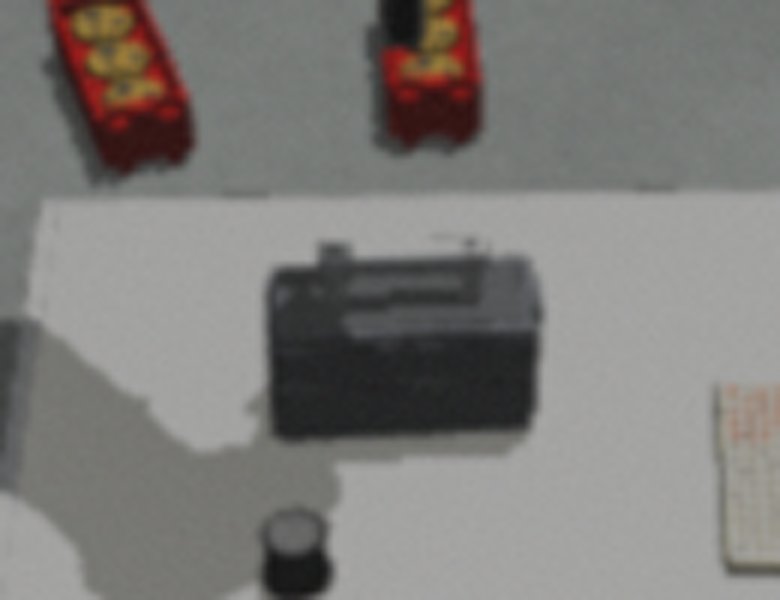

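The stack is level and closed, with no gap between parts. The plate top is at 92 mm after the known +1.6 mm bias, and the bystanders have not moved.

```bash
python3 -c "
from bench import robot
print(robot.sign_off())"
```

```text
the job is handed in; nothing more can be done
None
```

The wheel tray is seated on the deep tray and the cover on top of it, each with its wide lug and narrow pair fully home; the job was handed in at about 26 s of the 61 s allowed.

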